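# Load the carousel of a sugar analyser at a shop counter

## Robot

A 7-joint arm with a two-finger parallel gripper is mounted at the origin on the work surface. World frame = base frame: x ahead of the robot, y to its left, z up, the work surface at z = 0. Lengths are in m, angles in degrees, forces in N, time in s.
With the tool pointing down it reaches from about 0.425 to 0.875 m from the base axis. Payload 4.7 kg.
Tool frame: the origin (TCP) lies on the centre line of the jaws, within the pads' length; the fingertips stand 8 mm ahead of it and the grasp point (between the pads) lies 11 mm behind it; z points along the fingers, y is the direction in which the jaws open and shut (so a half turn about z gives the same grasp; the last joint's range is limited). The gripper opens to 87 mm and grips with 3 to 60 N. Pads are 19 mm wide; open, the fingers measure 117 mm over their backs; the gripper's body (75 mm by 190 mm) begins 51 mm behind the grasp point.
Start: joints at [-73.333, 18.392, -4.016, 83.108, 1.295, 78.541, -3.26], TCP at [0.178, 0.625, 0.231] pointing down, gripper open.
Joint ranges: [-163.93, 163.93], [-17.29, 119.83], [-79.2, 71.16], [3.27, 140.29], [-89.18, 269.18], [5.43, 117.66], [-154.24, 154.24]. Speed limits (degrees/s): [147.25, 147.25, 180, 180, 180, 180, 180].

## Interface

Orientations are given as [roll, pitch, yaw] about the fixed x, y, z axes, in that order (R = Rz(yaw) Ry(pitch) Rx(roll)).
In Python, from cell import env gives the robot as it stands. The module is installed in compiled form; this text tells all that it offers.
- The arm moves only by the tool move_arm, never from a script. Its argument "steps" is a list of rows, each a list of 2 entries, a list of its own where there are three numbers: the shift along the tool's x, y, z in m, then the turn about the tool's z in rad. A call has 1 to 20 rows; each row is the pose to reach, as a shift and turn from the pose commanded when the call began, along the tool's axes at that moment; what a row does not reach only later rows make up. A row lasts 1/8 s, in which the tool goes at most 62.5 mm and 10.7 degrees, less where a joint would pass 70% of its speed; a pose out of reach is approached as far as the arm can. A call with a gripper value outside its range is refused whole. "hand" is the closure, from -1 (fully open) to 1 (shut), set as the call begins (left out, the last holds). The fingers move at their own pace and stop on an object; "squeeze" is the grip in N (left out, the last holds). Time passes only in rows, so rows that repeat a pose let the fingers close. It gives the time, the measured TCP pose, the force and the opening at its end, in the units of the state.
- env.get_obs(): the state, without advancing time (a new reading comes with each control period).
- env.read_camera(name): name is "scene" or "top" or "wrist"; returns (picture, depth): 480x640x3 uint8, red, green, blue; 480x640 float32, m along the optical axis (not along the pixel's ray), 0 where there is no reading.
- env.calibration(name): a dict with "intrinsics" (3x3 intrinsics, pixels), "D" ([k1, k2, p1, p2, k3] as OpenCV has them; the pictures are not rectified), "position" and "orientation" of the camera in the world; the wrist camera has in their place "mount" (4x4, takes a point from camera to tool coordinates, whose origin is the TCP and whose axes are the flange's). Camera axes: x right, y up, looking along -z (the intrinsics and any distortion apply to the point x, -y, -z); pixel columns grow to the right and rows downward; lengths in m; the calibration is good to about 2 mm. A picture is of the moment at which its call begins: read the wrist's pose just before it. calibration takes no time and is no camera call.
- env.sign_off(): hands the job in, once; it reports no verdict.
Trained networks look in the newest picture that a camera, given by its name, has taken for a name from the list of things; names that differ only in an ending like _2 or _b are one class to them, and where a whole thing is asked for, a point or a joint stands for the part that bears it (a point fixed in the world has none). Each returns a list of dicts, best first, with "conf" (0 to 1); they miss things now and then, are a little off and sometimes report something else, mostly with a low value. They report only what shows in the picture. A call takes as long as a camera call.
- env.cut_out(camera, query): "region" (480x640 bool, what is visible of it) and "uv" ([column, row] in pixels, amid what is visible of it).
The state is a dict: "time_s": time; "qpos": joint angles; "joint_velocities": joint speeds; "effort": joint torques, N m; "tool_pos": TCP position; "tool_rot": TCP orientation; "force": force on the tool from outside, world axes, zero at the start; "wrist_torque": the same for the moment, N m; "grip_width": finger opening in m.
Only numpy, scipy, OpenCV 4.12 (cv2) and the standard library are available. Lean on these libraries where they do the work, as an engineer would, in place of code of your own. Each camera call takes 0.05 s, during which the arm holds its last target. There are 200 camera calls.

## Task

Load the analyser on the shop counter: put every capped sample cell standing about into its carousel through the opening in the clear cover, turning each one until its flat matches the flat of the well and it drops fully home; use the well that the knob's pointer marks and the ones that come up next as the carousel is clicked round anticlockwise (seen from above), one cell to each and no well skipped. When all are in, turn the knob until the pointer points straight back at the reading head and the carousel has clicked in, then press the start button and let it come up again. Leave the goods and things standing around on the counter where they are.

Things in the scene. Friction and masses are not known exactly. Their poses are not given: they have to be found in the camera images.
- cell1: capped aluminium sample cell, 53 mm tall, 150 g; origin on its axis at the underside, z up. D-shaped: cup radius 26 mm, flat 19 mm from the axis on the +x side; black cap 26 to 31 mm up, radius 28, flat at 21 mm, same side. Grey grip bar on the cap: 10 mm thick (y), 34 mm long (x, square to the flat), 31 to 53 mm up, on the axis. Stands on the counter, yaw within 2 rad of 0
- cell2: capped aluminium sample cell, 53 mm tall, 150 g; origin on its axis at the underside, z up. D-shaped: cup radius 26 mm, flat 19 mm from the axis on the +x side; black cap 26 to 31 mm up, radius 28, flat at 21 mm, same side. Grey grip bar on the cap: 10 mm thick (y), 34 mm long (x, square to the flat), 31 to 53 mm up, on the axis. Stands on the counter, yaw within 2 rad of 0
- cell3: capped aluminium sample cell, 53 mm tall, 150 g; origin on its axis at the underside, z up. D-shaped: cup radius 26 mm, flat 19 mm from the axis on the +x side; black cap 26 to 31 mm up, radius 28, flat at 21 mm, same side. Grey grip bar on the cap: 10 mm thick (y), 34 mm long (x, square to the flat), 31 to 53 mm up, on the axis. Stands on the counter, yaw within 2 rad of 0
- well1 (a point): first well: point on its axis at the floor, z up, x outward from the hub. D-shaped collar 18 mm high, inner radius 27.7, walls 3 mm, flat on the outer (+x) side 20.7 mm from the axis. A cell goes in only with its +x along this x (within about 5 degrees); home, its origin is at this point. This is the well the knob's pointer marks.
- well2 (a point): second well: point on its axis at the floor, z up, x outward from the hub. D-shaped collar 18 mm high, inner radius 27.7, walls 3 mm, flat on the outer (+x) side 20.7 mm from the axis. A cell goes in only with its +x along this x (within about 5 degrees); home, its origin is at this point. Next to the first, 60 degrees clockwise from it seen from above.
- well3 (a point): third well: point on its axis at the floor, z up, x outward from the hub. D-shaped collar 18 mm high, inner radius 27.7, walls 3 mm, flat on the outer (+x) side 20.7 mm from the axis. A cell goes in only with its +x along this x (within about 5 degrees); home, its origin is at this point. 60 degrees clockwise from the second.
- carousel (a joint): angle of the carousel (rad) about its upright hub, growing anticlockwise from above, free to 7 rad each way. Six wells 60 degrees apart, 90 mm from the hub. 0: first well at the loading opening; 1.047: second; 2.094: third; 3.142 or -3.142: first well under the reading head. A spring detent pulls it into each multiple of 1.047 from within about 0.4; turning takes up to 0.12 N m
- knob (a point): top centre of the black knob on the hub, above the cover, 153 mm above the counter; turns with the carousel, x along the pointer to the first well. Grip bar 12 mm thick (y), 50 mm long (x), reaching 24 mm down from this point, on a round skirt 48 mm across, 8 mm thick. A white dash and an arrow nose mark the pointer end
- gate (a point): fixed point at the loading opening: where the well being loaded has its point, 48 mm above the counter, 90 mm in front of the hub; x points to the analyser's back (to the hub and the head). The clear cover (114 to 118 mm above the counter) is open here 72 mm to either side and from 40 mm behind this point to the front edge; seated cells, 101 mm high, pass under it
- reader (a point): fixed point under the reading head, 90 mm behind the hub, at well-floor height. The white housing over it is 166 mm high (191 with the display), 300 mm wide, and begins 60 mm behind the hub
- start_top (a point): centre of the top of the round black start button, 24 mm across, on the right of the analyser's front ledge, facing up, 62 mm above the counter, clear of the cover; moves down with it
- start (a joint): travel of the start button in m: 0 up, 0.006 fully down at 5 N, springs back
- jar: bystander: small amber glass jar, 52 mm across, 75 mm tall, often standing among the cells; origin at the centre of its underside
- tea_box: bystander: upright green tea carton, 55 x 85 x 100 mm; origin at the centre of its underside
- bottle: bystander: white plastic bottle, 52 mm across, 115 mm tall; origin at the centre of its underside
- cake_tin: bystander: low round copper-coloured tin, 114 mm across, 50 mm tall; origin at the centre of its underside
- calculator: bystander: desk calculator, 150 x 100 x 16 mm; origin at the centre of its underside
- stapler: bystander: stapler, 120 x 34 mm, 55 mm tall; origin at the centre of its underside
- candy_box: bystander: red square carton, 70 x 70 x 45 mm; origin at the centre of its underside

How it is judged:
By the outcome, as a careful person would: the job done as asked, in the order asked, and still so for the second after the job is handed in, with the robot touching nothing.
Of cell1, cell2, cell3 only 2 to 3 are there at a start; the rules pass over those that are not, and their reading is None.
At some moment in a run one of cell1, cell2, cell3 may be knocked a few centimetres aside while the robot is not near it.
It also fails if it takes over 210 s, if anything falls off the work surface, if the arm or the gripper's body presses on something with over 40 N, if the wrist force passes 120 N, or if a joint passes its speed limit or range.

## Working session

There is one attempt and no reset: what is moved stays moved. The work goes in short steps, Python scripts to look and compute and a tool call to move; the robot and the scene stay as the last step left them, time stands still between calls to the robot, and variables do not carry over. Pictures are saved under pics/ and viewed, about 12 in all and at most 16, crops included, and the job is handed in when it is done.

Besides the shell and the picture viewer there is one more tool, called after "Call:" as name(argument=value, ...), one argument or row to a line, values as JSON. move_arm: Moves the arm, as the interface text tells. Its arguments: {"type":"object","properties":{"steps":{"type":"array"},"hand":{"type":"number"},"squeeze":{"type":"number"}},"required":["steps"]}

```bash
mkdir -p pics
cat > h.py <<'E'
import numpy as np, cv2
from cell import env
from scipy.spatial.transform import Rotation as R
def rot(o):
    o=np.array(o,float)
    if o.shape==(3,3): return o
    if o.size==4: return R.from_quat(o).as_matrix()
    return R.from_euler('xyz',o,degrees=True).as_matrix()
def cam(name,obs=None):
    c=env.calibration(name)
    if 'mount' in c:
        o=obs or env.get_obs(); M=np.array(c['mount']); Rt=rot(o['tool_rot'])
        return c, Rt@M[:3,:3], Rt@M[:3,3]+np.array(o['tool_pos'])
    return c, rot(c['orientation']), np.array(c['position'])
def pts(name,uv,depth,obs=None):
    c,Rc,p=cam(name,obs); uv=np.array(uv,float).reshape(-1,1,2)
    n=cv2.undistortPoints(uv,np.array(c['intrinsics']),np.array(c['D']))[:,0]
    d=np.array(depth).reshape(-1,1)
    return (np.c_[n[:,0],-n[:,1],-np.ones(len(n))]*d)@Rc.T+p
def plane(name,uv,z,obs=None):
    c,Rc,p=cam(name,obs)
    q=pts(name,uv,np.ones(len(np.array(uv).reshape(-1,2))),obs)-p
    return p+q*((z-p[2])/q[:,2])[:,None]
def cloud(name,reg,depth,obs=None):
    m=reg&(depth>0); v,u=np.nonzero(m)
    return pts(name,np.c_[u,v],depth[m],obs)
def proj(name,P,obs=None):
    c,Rc,p=cam(name,obs); q=(np.array(P,float).reshape(-1,3)-p)@Rc; q=q*[1,-1,-1]
    return cv2.projectPoints(q,np.zeros(3),np.zeros(3),np.array(c['intrinsics']),np.array(c['D']))[0][:,0]
def save(name,img): cv2.imwrite('pics/'+name,cv2.cvtColor(img,cv2.COLOR_RGB2BGR))
E
python3 - <<'E'
from h import *
np.set_printoptions(precision=3,suppress=True)
print(env.get_obs())
for n in ('scene','top'):
    im,d=env.read_camera(n); save(n+'0.png',im); c=env.calibration(n); print(n,c)
    np.savez(n+'0.npz',im=im,d=d)
    for q in ['cell1','knob','start_top','jar','tea_box','bottle','cake_tin','calculator','stapler','candy_box']:
        for r in env.cut_out(n,q):
            if r['conf']<.3: continue
            P=cloud(n,r['region'],d)
            print(n,q,round(r['conf'],2),np.round(r['uv']),r['region'].sum(), np.median(P,0) if len(P) else None, np.percentile(P,98,axis=0)if len(P) else None)
print(env.calibration('wrist'))
E
```

```text
{'time_s': 0.0, 'qpos': array([-73.332,  18.439,  -4.016,  83.176,   1.295,  78.54 ,  -3.262]), 'joint_velocities': array([ 0.071,  0.035, -0.088,  0.105, -0.097,  0.06 , -0.018]), 'effort': array([ -0.   , -49.129,  -0.404, -31.253,  -0.064,   0.043,   0.   ]), 'tool_pos': array([0.178, 0.625, 0.229]), 'tool_rot': array([-179.89 ,    0.006,  164.14 ]), 'force': array([0.183, 0.125, 0.026]), 'wrist_torque': array([-0.004,  0.054,  0.011]), 'grip_width': 0.08708283909896934}
scene {'intrinsics': array([[446.261,   0.   , 311.864],
       [  0.   , 446.261, 238.108],
       [  0.   ,   0.   ,   1.   ]]), 'D': array([-0.042,  0.   ,  0.   ,  0.   ,  0.   ]), 'position': array([0.975, 0.475, 0.959]), 'orientation': array([ 39.17 ,  -0.916, 136.99 ])}
scene cell1 0.83 [403. 293.] 372 [0.4   0.21  0.033] [0.419 0.23  0.055]
scene cell1 0.73 [380. 383.] 547 [0.613 0.319 0.032] [0.635 0.34  0.056]
scene knob 0.64 [257. 228.] 534 [ 0.592 -0.13   0.127] [ 0.619 -0.1    0.155]
scene start_top 0.62 [277. 201.] 36 [ 0.449 -0.213  0.062] [ 0.456 -0.204  0.065]
scene start_top 0.52 [256. 227.] 527 
[... 1919 characters left out ...]
.] 344 [0.657 0.428 0.076] [0.681 0.457 0.118]
top cake_tin 0.57 [250. 168.] 1145 [0.753 0.221 0.051] [0.808 0.273 0.058]
top calculator 0.78 [194. 320.] 1750 [0.3   0.357 0.017] [0.372 0.415 0.025]
top stapler 0.79 [483. 285.] 587 [ 0.427 -0.494  0.048] [ 0.476 -0.462  0.058]
top candy_box 0.9 [157. 221.] 668 [0.587 0.484 0.045] [0.622 0.523 0.053]
{'intrinsics': array([[356.188,   0.   , 318.126],
       [  0.   , 356.188, 245.891],
       [  0.   ,   0.   ,   1.   ]]), 'D': array([-0.06,  0.  ,  0.  ,  0.  ,  0.  ]), 'mount': array([[-0.   ,  0.966,  0.26 ,  0.072],
       [ 1.   , -0.   ,  0.001,  0.   ],
       [ 0.001,  0.26 , -0.966, -0.154],
       [ 0.   ,  0.   ,  0.   ,  1.   ]])}
```

View pics/scene0.png

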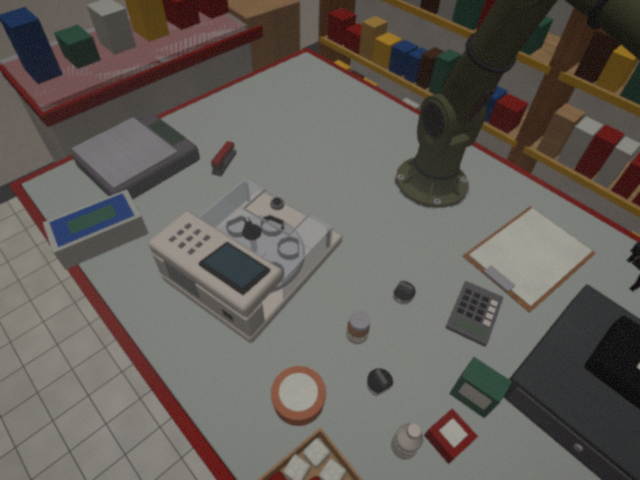

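View pics/top0.png

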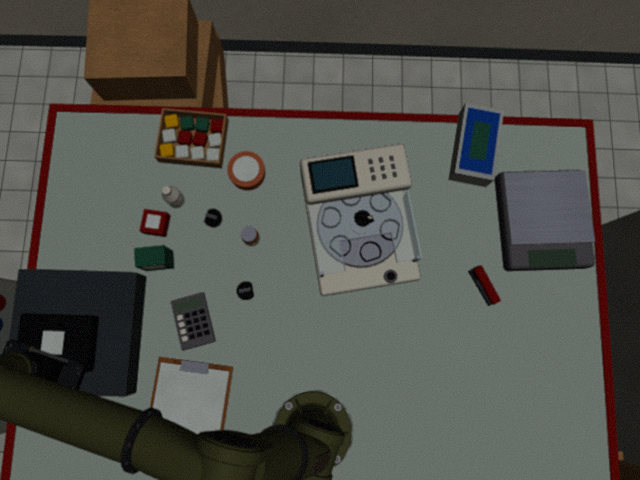

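The scene and top views show two cells, dark caps at scene (403,293) and (380,383), with the jar between them. The analyser's front faces the robot and the button is at top view (391,276). I'll move to a wrist view of both cells.

Call:
move_arm(
  steps=[
    [[0,0,-0.06],0],
    [[-0.38,-0.23,-0.13],0.73],
    [[-0.38,-0.23,-0.13],0.73],
    [[-0.38,-0.23,-0.13],0.73],
    [[-0.38,-0.23,-0.13],0.73],
    [[-0.38,-0.23,-0.13],0.73],
    [[-0.38,-0.23,-0.13],0.73],
    [[-0.38,-0.23,-0.13],0.73],
    [[-0.38,-0.23,-0.13],0.73],
    [[-0.38,-0.23,-0.13],0.73],
    [[-0.38,-0.23,-0.13],0.73],
    [[-0.38,-0.23,-0.13],0.73],
  ],
  hand=-1,
)

```text
time_s: 2.6
tool_pos: [0.479, 0.3019, 0.3602]
tool_rot: [-180.0, -0.0, 122.5]
force: [-0.4, 0.1, -0.2]
grip_width: 0.0868
```

```bash
cat >> h.py <<'E'
np.set_printoptions(precision=4,suppress=True)
def look(fn,qs=()):
    o=env.get_obs(); im,d=env.read_camera('wrist'); save(fn+'.png',im); np.savez(fn+'.npz',im=im,d=d)
    print('t',round(o['time_s'],2),'tcp',o['tool_pos'],o['tool_rot'],'q7',o['qpos'][6])
    return o,im,d
def go(x,y,z,yaw,o=None):
    o=o or env.get_obs(); Rt=rot(o['tool_rot']); d=np.array([x,y,z])-o['tool_pos']
    t=(o['tool_rot'][2]-yaw+180)%360-180
    print('shift',Rt.T@d,'turn rad',np.radians(t),'| other half',np.radians((t+180+180)%360-180))
E
python3 - <<'E'
from h import *
o,im,d=look('w1')
for q in ['cell1','jar']:
    for r in env.cut_out('wrist',q):
        if r['conf']<.2: continue
        P=cloud('wrist',r['region'],d,o)
        print(q,round(r['conf'],2),np.round(r['uv']),r['region'].sum(),np.median(P,0),np.percentile(P,98,axis=0))
        T=P[P[:,2]>0.045]
        if q=='cell1' and len(T)>5:
            c=T.mean(0); w,v=np.linalg.eigh(np.cov(T[:,:2].T)); print('  bar',c,len(T),np.sqrt(w),np.degrees(np.arctan2(v[1,1],v[0,1])))
E
```

```text
t 2.6 tcp [0.479  0.3019 0.3602] [-179.9635   -0.0273  122.5167] q7 -0.8272917285124572
cell1 0.67 [231. 229.] 1248 [0.3933 0.2119 0.0313] [0.4167 0.2332 0.0539]
  bar [0.3921 0.2087 0.0525] 204 [0.003  0.0099] 102.5342927585573
jar 0.84 [324. 290.] 1419 [0.5461 0.2131 0.0737] [0.5723 0.2286 0.0766]
```

View pics/w1.png

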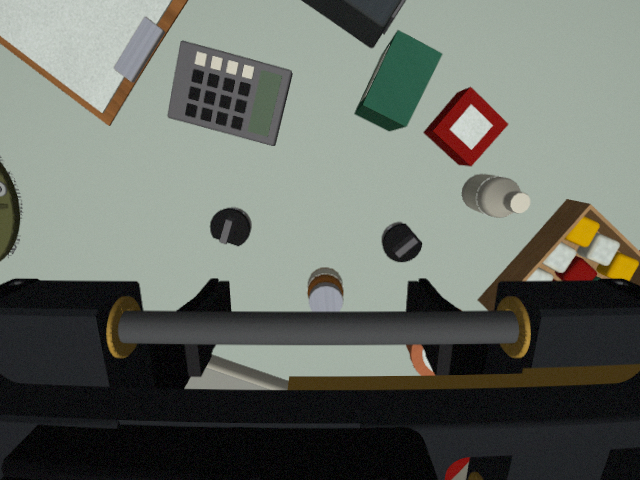

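The picture shows cell A at (231,229) and cell B at (402,242), bars visible, the jar at (325,290) beside them. Next I'll fit their centres and yaws from depth.

```bash
cat >> h.py <<'E'
def fitcell(P,c0,z0=0.0):
    """P cloud; c0 approx xy; z0 height of underside. returns xy, yaw(deg)"""
    Q=P[np.hypot(P[:,0]-c0[0],P[:,1]-c0[1])<0.045]; z=Q[:,2]-z0
    T=Q[(z>0.047)&(z<0.06)][:,:2].astype(np.float32)
    (cx,cy),wh,_=cv2.minAreaRect(T); c=np.array([cx,cy])
    w,v=np.linalg.eigh(np.cov(T.T)); a=v[:,1]
    K=Q[(z>0.026)&(z<0.036)][:,:2]-c; s=K@a
    lo,hi=np.percentile(s,1),np.percentile(s,99)
    # flat side is the nearer one
    if hi>-lo: a=-a
    print('bar centre',c,'size',np.round(wh,4),'n',len(T),'cap extents along bar',round(lo,4),round(hi,4),'across',np.percentile(K@[-a[1],a[0]],[1,99]),'top z',np.median(Q[z>0.047][:,2]))
    yaw=np.degrees(np.arctan2(a[1],a[0])); print('   yaw',yaw); return c,yaw
E
python3 - <<'E'
from h import *
f=np.load('w1.npz'); P=cloud('wrist',np.ones((480,640),bool),f['d'])
for c in [(0.392,0.209),(0.605,0.317)]: fitcell(P,c)
E
```

```text
bar centre [0.3924 0.2072] size [0.0102 0.0334] n 198 cap extents along bar -0.02 0.0258 across [-0.026  0.027] top z 0.05327680181600686
   yaw -77.54112189163511
bar centre [0.6077 0.3185] size [0.034  0.0105] n 210 cap extents along bar -0.0264 0.0206 across [-0.0265  0.0268] top z 0.0530722705273223
   yaw 74.65899749041989
```

Call:
move_arm(
  steps=[
    [[-0.444,-0.2,0],0.57],
    [[-0.444,-0.2,0],0.57],
    [[-0.444,-0.2,0],0.57],
    [[-0.444,-0.2,0],0.57],
    [[-0.444,-0.2,0],0.57],
    [[-0.444,-0.2,0],0.57],
    [[-0.444,-0.2,0],0.57],
    [[-0.444,-0.2,0],0.57],
    [[-0.444,-0.2,0],0.57],
    [[-0.444,-0.2,0],0.57],
    [[-0.444,-0.2,0],0.57],
    [[-0.444,-0.2,0],0.57],
  ],
)

```text
time_s: 4.25
tool_pos: [0.549, -0.1804, 0.3606]
tool_rot: [180.0, -0.0, 89.8]
force: [0.7, 0.3, 0.0]
grip_width: 0.0871
```

Run:
```python
from h import *
o,im,d=look('w2')
for q in ['knob','start_top']:
    for r in env.cut_out('wrist',q):
        if r['conf']<.2: continue
        P=cloud('wrist',r['region'],d,o)
        print(q,round(r['conf'],2),np.round(r['uv']),r['region'].sum(),np.median(P,0),np.percentile(P,98,axis=0))
```

```text
t 4.25 tcp [ 0.549  -0.1804  0.3606] [179.9854  -0.0364  89.811 ] q7 20.73964129403709
knob 0.69 [299. 170.] 7731 [ 0.523  -0.1309  0.0487] [ 0.6154 -0.0659  0.1538]
knob 0.43 [386. 149.] 93630 [ 0.6261 -0.1067  0.119 ] [0.7784 0.0141 0.1852]
start_top 0.72 [238. 228.] 238 [ 0.4457 -0.2122  0.0617] [ 0.4555 -0.2029  0.0636]
```

View pics/w2.png

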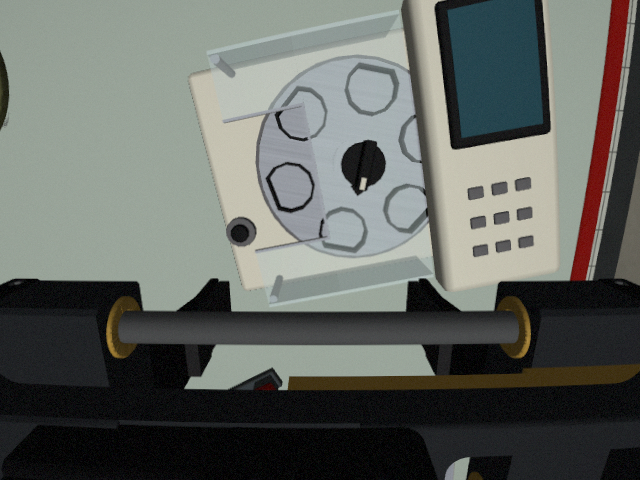

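The view shows the knob at (363,163) with its pointer nose at (357,192), aimed at the well at (344,229). The opening holds the well at (290,187), so the carousel must go 60° clockwise first. The button is at (240,232).

```bash
cat > m.py <<'E'
from h import *
def knobfit(P,c0,z=(0.147,0.160)):
    Q=P[(np.hypot(P[:,0]-c0[0],P[:,1]-c0[1])<0.04)&(P[:,2]>z[0])&(P[:,2]<z[1])]
    T=Q[:,:2].astype(np.float32); (cx,cy),wh,a=cv2.minAreaRect(T)
    w,v=np.linalg.eigh(np.cov(T.T)); ax=v[:,1]; c=T.mean(0)
    print('knob rect',cx,cy,np.round(wh,4),'mean',c,'n',len(T),'z',np.median(Q[:,2]),'axis',np.degrees(np.arctan2(ax[1],ax[0])),'rect ang',a)
def wellfit(P,c0,z=(0.060,0.070)):
    Q=P[(np.hypot(P[:,0]-c0[0],P[:,1]-c0[1])<0.04)&(P[:,2]>z[0])&(P[:,2]<z[1])][:,:2]
    from scipy.optimize import least_squares
    # D-ring, mid-wall: radius 29.2, flat at 22.2 from the axis
    def f(p):
        d=Q-p[:2]; r=np.hypot(d[:,0],d[:,1]); s=d@[np.cos(p[2]),np.sin(p[2])]
        return np.maximum(r-0.0292,s-0.0222)
    best=min((least_squares(f,[c0[0],c0[1],a],loss='soft_l1',f_scale=0.0015) for a in np.arange(-3,3.2,0.5)),key=lambda r:r.cost)
    print('well',best.x[:2],'flat dir',np.degrees(best.x[2])%360,'n',len(Q),'rms',np.sqrt(np.mean(f(best.x)**2))); return best.x
E
python3 - <<'E'
from m import *
f=np.load('w2.npz'); P=cloud('wrist',np.ones((480,640),bool),f['d'])
knobfit(P,(0.592,-0.131))
o=env.get_obs()
for uv in [(290,187),(344,229),(302,113),(371,88)]:
    c=plane('wrist',[uv],0.066,o)[0]; 
    try: wellfit(P,c[:2])
    except Exception as e: print(uv,c,e)
# housing front face
Q=P[(P[:,2]>0.1)&(P[:,2]<0.16)&(P[:,0]>0.62)]; print(len(Q))
H=P[(P[:,2]>0.162)&(P[:,2]<0.171)]; print('housing top rect',cv2.minAreaRect(H[:,:2].astype(np.float32)))
B=P[(abs(P[:,0]-.446)<.02)&(abs(P[:,1]+.212)<.02)&(P[:,2]>.058)&(P[:,2]<.066)]; print('button',B.mean(0),len(B),np.ptp(B,0), proj('wrist',[B.mean(0)],o))
E
```

```text
knob rect 0.5961486101150513 -0.12493544816970825 [0.0502 0.0124] mean [ 0.596  -0.1242] n 622 z 0.15320136453948233 axis 79.9943336395607 rect ang 79.59363555908203
well [ 0.5125 -0.1548] flat dir 200.80042012114478 n 410 rms 0.0010286514249229946
well [ 0.576  -0.2015] flat dir 169.24757524233326 n 43 rms 0.0009612727577938581
well [ 0.5282 -0.0671] flat dir 141.04280200524684 n 139 rms 0.000998594156119236
well [ 0.6116 -0.0383] flat dir 188.11266146075303 n 0 rms nan
11474
housing top rect ((0.7200846672058105, -0.10657498240470886), (0.1267702728509903, 0.2853256165981293), 11.007857322692871)
button [ 0.4449 -0.2142  0.0617] 242 [0.0222 0.0217 0.006 ] [[239.1269 232.9909]]
  return _methods._mean(a, axis=axis, dtype=dtype,
  ret = ret.dtype.type(ret / rcount)
```

Call:
move_arm(
  steps=[
    [[0.056,0.047,0.16],0.171],
    [[0.056,0.047,0.16],0.171],
    [[0.056,0.047,0.16],0.171],
    [[0.056,0.047,0.16],0.171],
    [[0.056,0.047,0.16],0.171],
    [[0.056,0.047,0.19],0.171],
    [[0.056,0.047,0.2],0.171],
    [[0.056,0.047,0.21],0.171],
    [[0.056,0.047,0.22],0.171],
    [[0.056,0.047,0.22],0.171],
    [[0.056,0.047,0.22],0.171],
  ],
  hand=0.1,
  squeeze=15,
)

```text
time_s: 5.78
tool_pos: [0.5963, -0.1263, 0.141]
tool_rot: [180.0, -0.0, 79.9]
force: [0.7, -0.3, -0.1]
grip_width: 0.039
```

Call:
move_arm(
  steps=[
    [[0,0,0],0],
    [[0,0,0],0],
    [[0,0,0],0],
    [[0,0,0],0],
    [[0,0,0],0],
  ],
  hand=1,
)

```text
time_s: 6.4
tool_pos: [0.5968, -0.1264, 0.1407]
tool_rot: [179.9, 0.0, 79.9]
force: [3.3, -1.9, -2.0]
grip_width: 0.0117
```

Call:
move_arm(
  steps=[
    [[0,0,0],0.12],
    [[0,0,0],0.24],
    [[0,0,0],0.36],
    [[0,0,0],0.48],
    [[0,0,0],0.6],
    [[0,0,0],0.72],
    [[0,0,0],0.84],
    [[0,0,0],0.96],
    [[0,0,0],1.08],
    [[0,0,0],1.2],
    [[0,0,0],1.2],
    [[0,0,0],1.2],
    [[0,0,0],1.2],
  ],
)

```text
time_s: 8.02
tool_pos: [0.5948, -0.1245, 0.1407]
tool_rot: [-179.8, 0.1, 11.2]
force: [-3.8, 4.1, 4.0]
grip_width: 0.0117
```

Call:
move_arm(
  steps=[
    [[0,0,0],0],
    [[0,0,0],0],
    [[0,0,0],0],
    [[0,0,-0.03],0],
    [[0,0,-0.09],0],
    [[-0.14,0,-0.2],0],
    [[-0.14,0,-0.2],0],
    [[-0.14,0,-0.2],0],
    [[-0.14,0,-0.2],0],
    [[-0.14,0,-0.2],0],
    [[-0.14,0,-0.2],0],
  ],
  hand=-0.2,
)

```text
time_s: 9.4
tool_pos: [0.4589, -0.1524, 0.3393]
tool_rot: [179.9, 0.2, 11.1]
force: [-0.2, -0.7, -0.4]
grip_width: 0.0522
```

Run:
```python
from m import *
o,im,d=look('w3'); P=cloud('wrist',np.ones((480,640),bool),d,o)
knobfit(P,(0.596,-0.125))
wellfit(P,(0.508,-0.142))
H=P[(P[:,2]>0.162)&(P[:,2]<0.171)]; print('housing top rect',cv2.minAreaRect(H[:,:2].astype(np.float32)))
```

```text
t 9.4 tcp [ 0.4589 -0.1524  0.3393] [179.9031   0.191   11.1483] q7 -71.62350016579711
knob rect 0.5965225696563721 -0.12385176122188568 [0.05   0.0117] mean [ 0.5965 -0.124 ] n 827 z 0.1530435044904513 axis -168.54805601857814 rect ang 11.292806625366211
well [ 0.5087 -0.1415] flat dir 191.01098105840916 n 413 rms 0.0009670157013320477
housing top rect ((0.0, 0.0), (0.0, 0.0), 0.0)
```

View pics/w3.png

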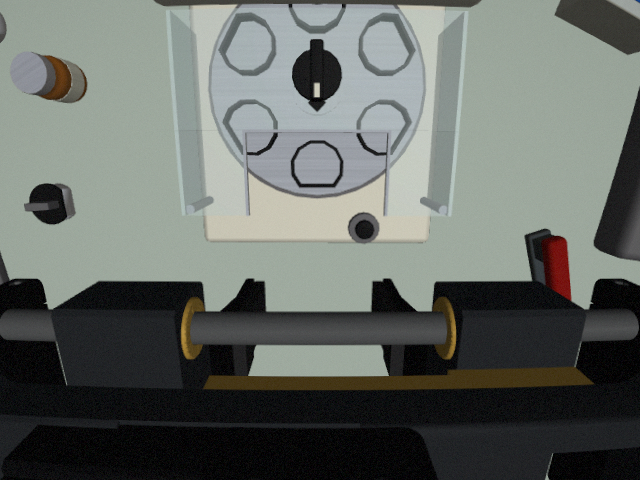

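The wrist view now shows the pointer aligned with the well in the opening, at (317,163), flat forward, clicked at 191.2°. Now cell A: I'll move above it and re-measure from the side on the way.

Call:
move_arm(
  steps=[
    [[0,-0.3,0.0],-1.594],
    [[0,-0.3,0.0],-1.594],
    [[0,-0.3,0.0],-1.594],
    [[0,-0.3,0.0],-1.594],
    [[0,-0.3,0.0],-1.594],
    [[0,-0.3,0.0],-1.594],
    [[0,-0.3,0.0],-1.594],
    [[0,-0.3,0.0],-1.594],
    [[0,-0.3,0.0],-1.594],
    [[0,-0.3,0.0],-1.594],
    [[0,-0.3,0.0],-1.594],
  ],
)

```text
time_s: 10.82
tool_pos: [0.4009, 0.1414, 0.3397]
tool_rot: [-179.9, 0.1, 102.3]
force: [-1.0, 1.0, -0.1]
grip_width: 0.0525
```

Run:
```python
from m import *
o,im,d=look('w4'); P=cloud('wrist',np.ones((480,640),bool),d,o)
print(proj('wrist',[(0.3924,0.2072,.053),(0.6077,0.3185,.053)],o))
for c in [(0.3924,0.2072),(0.6077,0.3185)]:
    try: r,y=fitcell(P,c)
    except Exception as e: print(e)
go(0.3924,0.2072,0.12,102.5,o)
```

```text
t 10.82 tcp [0.4009 0.1414 0.3397] [-179.9027    0.0992  102.339 ] q7 -18.658074851527928
[[323.6629 154.2649]
 [520.7135 102.2332]]
bar centre [0.3922 0.2073] size [0.0085 0.033 ] n 232 cap extents along bar -0.0213 0.0262 across [-0.0258  0.0263] top z 0.43811192258656884
   yaw -77.44495110632415
bar centre [0.6074 0.3192] size [0.0354 0.0109] n 293 cap extents along bar -0.027 0.0198 across [-0.0265  0.0268] top z 0.05270070556983869
   yaw 74.62540312810839
shift [0.0665 0.0061 0.2195] turn rad -0.0028096293413793385 | other half 3.138783024248414
```

Call:
move_arm(
  steps=[
    [[0.066,0.006,0.05],0],
    [[0.066,0.006,0.1],0],
    [[0.066,0.006,0.16],0],
    [[0.066,0.006,0.22],0],
    [[0.066,0.006,0.25],0],
    [[0.066,0.006,0.275],0],
    [[0.066,0.006,0.29],0],
    [[0.066,0.006,0.297],0],
    [[0.066,0.006,0.297],0],
    [[0.066,0.006,0.297],0],
  ],
)

```text
time_s: 12.12
tool_pos: [0.3931, 0.2074, 0.0444]
tool_rot: [179.9, -0.1, 102.4]
force: [-0.3, -0.3, 0.8]
grip_width: 0.052
```

Call:
move_arm(
  steps=[
    [[0,0,0],0],
    [[0,0,0],0],
    [[0,0,0],0],
    [[0,0,0],0],
    [[0,0,0],0],
    [[0,0,0],0],
  ],
  hand=1,
  squeeze=25,
)

```text
time_s: 12.88
tool_pos: [0.3925, 0.207, 0.0436]
tool_rot: [180.0, -0.0, 102.4]
force: [-0.0, -0.2, -0.8]
grip_width: 0.0099
```

Call:
move_arm(
  steps=[
    [[0,0,-0.05],0],
    [[0,0,-0.1],0],
    [[0,0,-0.16],0],
    [[-0.3653,0.0385,-0.16],1.592],
    [[-0.3653,0.0385,-0.16],1.592],
    [[-0.3653,0.0385,-0.16],1.592],
    [[-0.3653,0.0385,-0.16],1.592],
    [[-0.3653,0.0385,-0.16],1.592],
    [[-0.3653,0.0385,-0.16],1.592],
    [[-0.3653,0.0385,-0.16],1.592],
    [[-0.3653,0.0385,-0.16],1.592],
    [[-0.3653,0.0385,-0.16],1.592],
    [[-0.3653,0.0385,-0.16],1.592],
    [[-0.3653,0.0385,-0.16],1.592],
    [[-0.3653,0.0385,-0.16],1.592],
    [[-0.3653,0.0385,-0.16],1.592],
  ],
)

```text
time_s: 14.88
tool_pos: [0.5087, -0.1415, 0.2035]
tool_rot: [-180.0, -0.0, 11.2]
force: [-0.4, -0.5, -1.9]
grip_width: 0.0095
```

Run:
```python
from m import *
o,im,d=look('w5'); P=cloud('wrist',np.ones((480,640),bool),d,o)
knobfit(P,(0.596,-0.125)); print(o['force'],o['grip_width'])
go(0.5087,-0.1415,0.10,11.2,o)
im,d=env.read_camera('scene'); x=cv2.resize(im[150:350,130:430],None,fx=2.5,fy=2.5,interpolation=cv2.INTER_CUBIC); save('s5.png',x)
```

```text
t 14.88 tcp [ 0.5087 -0.1415  0.2035] [-179.9897   -0.0065   11.2461] q7 -60.66451140509956
knob rect 0.5967453718185425 -0.12395328283309937 [0.0505 0.0119] mean [ 0.5967 -0.1238] n 2059 z 0.15307726289340012 axis -168.47130809016684 rect ang 10.956808090209961
[-0.4157 -0.5368 -1.8556] 0.0095388162904875
shift [-0.      0.      0.1035] turn rad 0.0008043089857363669 | other half -3.140788344604057
```

View pics/s5.png

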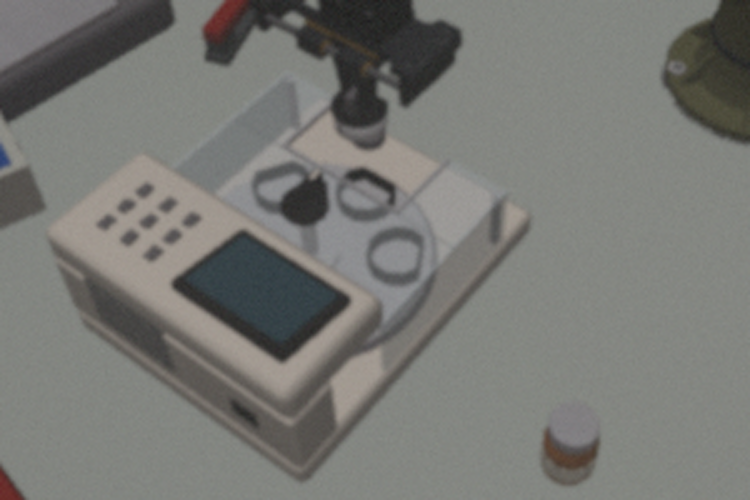

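The cell is held above the opening, at crop (360,130), with the flat toward the front. Lowering it to just under the collar rim.

Call:
move_arm(
  steps=[
    [[0,0,0.05],0],
    [[0,0,0.08],0],
    [[0,0,0.09],0],
    [[0,0,0.095],0],
    [[0,0,0.098],0],
    [[0,0,0.1],0],
    [[0,0,0.1],0],
  ],
)

```text
time_s: 15.85
tool_pos: [0.5091, -0.1415, 0.104]
tool_rot: [-180.0, -0.0, 11.2]
force: [-0.2, 0.3, -2.0]
grip_width: 0.0094
```

Call:
move_arm(
  steps=[
    [[0,0,0.004],0],
    [[0,0,0.008],0],
    [[0,0,0.011],0],
    [[0,0,0.012],0],
    [[0,0,0.012],0],
  ],
)

```text
time_s: 16.48
tool_pos: [0.5087, -0.1416, 0.0916]
tool_rot: [-180.0, 0.0, 11.2]
force: [-1.5, 0.1, -1.0]
grip_width: 0.0099
```

Call:
move_arm(
  steps=[
    [[0,0,0],0],
    [[0,0,0],0],
    [[0,0,0],0],
    [[0,0,0],0],
    [[0,0,-0.03],0],
    [[0,0,-0.08],0],
    [[-0.05,0,-0.14],0],
    [[-0.05,0,-0.2],0],
    [[-0.05,0,-0.24],0],
    [[-0.05,0,-0.24],0],
    [[-0.05,0,-0.24],0],
  ],
  hand=0.1,
)

```text
time_s: 17.85
tool_pos: [0.4594, -0.1512, 0.3308]
tool_rot: [-180.0, 0.0, 11.2]
force: [-0.3, 0.6, -0.0]
grip_width: 0.0389
```

Run:
```python
from m import *
o,im,d=look('w6'); P=cloud('wrist',np.ones((480,640),bool),d,o)
knobfit(P,(0.596,-0.125)); fitcell(P,(0.5086,-0.1414),0.048)
go(0.5967,-0.1239,0.14,11.2,o)
try: fitcell(P,(0.6075,0.319))
except Exception as e: print(e)
```

```text
t 17.85 tcp [ 0.4594 -0.1512  0.3308] [-179.9703    0.0351   11.2202] q7 -71.81353553486235
knob rect 0.5963457226753235 -0.12397481501102448 [0.0498 0.0114] mean [ 0.5958 -0.1241] n 841 z 0.15308028169571636 axis -168.1883870234075 rect ang 11.443211555480957
bar centre [ 0.509  -0.1415] size [0.0324 0.0097] n 315 cap extents along bar -0.0257 0.0205 across [-0.0263  0.0264] top z 0.42793230348229355
   yaw -168.85657958862475
shift [0.1401 0.     0.1907] turn rad 0.0003518963656917448 | other half -3.1412407572241015
index -1 is out of bounds for axis 0 with size 0
  avg = a.mean(axis, **keepdims_kw)
  ret = um.true_divide(
h.py:45: RuntimeWarning: Degrees of freedom <= 0 for slice
  w,v=np.linalg.eigh(np.cov(T.T)); a=v[:,1]
  c *= np.true_divide(1, fact)
  c *= np.true_divide(1, fact)
```

Cell A is seated, centred at (0.509,-0.1415) with its flat at 191.1°. Now I'll click the carousel 60° anticlockwise.

Call:
move_arm(
  steps=[
    [[0.07,0,0.04],0],
    [[0.14,0,0.09],0],
    [[0.14,0,0.13],0],
    [[0.14,0,0.16],0],
    [[0.14,0,0.175],0],
    [[0.14,0,0.19],0],
    [[0.14,0,0.19],0],
    [[0.14,0,0.19],0],
  ],
  squeeze=15,
)

```text
time_s: 18.9
tool_pos: [0.5977, -0.1243, 0.1432]
tool_rot: [-180.0, -0.2, 11.2]
force: [-0.3, 0.7, 0.6]
grip_width: 0.039
```

Call:
move_arm(
  steps=[
    [[0,0,0],0],
    [[0,0,0],0],
    [[0,0,0],0],
    [[0,0,0],0],
    [[0,0,0],-0.12],
    [[0,0,0],-0.24],
    [[0,0,0],-0.36],
    [[0,0,0],-0.48],
    [[0,0,0],-0.6],
    [[0,0,0],-0.72],
    [[0,0,0],-0.84],
    [[0,0,0],-0.96],
    [[0,0,0],-1.047],
    [[0,0,0],-1.047],
    [[0,0,0],-1.047],
    [[0,0,0],-1.047],
  ],
  hand=1,
)

```text
time_s: 20.9
tool_pos: [0.5972, -0.124, 0.1417]
tool_rot: [180.0, -0.0, 71.2]
force: [-0.4, 0.5, 1.8]
grip_width: 0.0119
```

Call:
move_arm(
  steps=[
    [[0,0,0],0],
    [[0,0,0],0],
    [[0,0,0],0],
    [[0,0,-0.03],0],
    [[0,0,-0.08],0],
    [[-0.05,0,-0.14],0],
    [[-0.09,0,-0.19],0],
    [[-0.09,0,-0.19],0],
    [[-0.09,0,-0.19],0],
  ],
  hand=-0.1,
)

```text
time_s: 22.02
tool_pos: [0.568, -0.2099, 0.3319]
tool_rot: [179.9, -0.0, 71.1]
force: [-0.3, 1.0, -0.7]
grip_width: 0.0476
```

Run:
```python
from m import *
o,im,d=look('w7'); P=cloud('wrist',np.ones((480,640),bool),d,o)
knobfit(P,(0.596,-0.125)); wellfit(P,(0.5086,-0.1414))
go(0.589,0.251,0.28,74.65,o)
```

```text
t 22.02 tcp [ 0.568  -0.2099  0.3319] [179.931   -0.0455  71.1117] q7 8.703610987096107
knob rect 0.5970363616943359 -0.12381327152252197 [0.0495 0.0109] mean [ 0.597  -0.1238] n 744 z 0.15302565068781976 axis 71.15219837224 rect ang 71.09317016601562
well [ 0.5088 -0.1415] flat dir 191.42502042419352 n 510 rms 0.0011447641060385663
shift [ 0.4428 -0.1294  0.0521] turn rad -0.061754726219884926 | other half 3.079837927369908
```

Call:
move_arm(
  steps=[
    [[0.443,-0.13,0.05],-0.062],
    [[0.443,-0.13,0.05],-0.062],
    [[0.443,-0.13,0.05],-0.062],
    [[0.443,-0.13,0.05],-0.062],
    [[0.443,-0.13,0.05],-0.062],
    [[0.443,-0.13,0.05],-0.062],
    [[0.443,-0.13,0.05],-0.062],
    [[0.443,-0.13,0.05],-0.062],
    [[0.443,-0.13,0.05],-0.062],
    [[0.443,-0.13,0.05],-0.062],
  ],
)

```text
time_s: 23.32
tool_pos: [0.5876, 0.2503, 0.2809]
tool_rot: [-180.0, 0.1, 74.7]
force: [0.3, -1.2, -0.5]
grip_width: 0.0482
```

Run:
```python
from m import *
o,im,d=look('w8'); P=cloud('wrist',np.ones((480,640),bool),d,o)
try: c,y=fitcell(P,(0.6075,0.319)); go(*c,0.0435,y,o)
except Exception as e: print(e)
```

```text
t 23.32 tcp [0.5876 0.2503 0.2809] [-179.9828    0.114    74.6614] q7 -32.23013694718491
bar centre [0.6086 0.3195] size [0.0335 0.0095] n 336 cap extents along bar -0.0264 0.0209 across [-0.026   0.0268] top z 0.35984317469836713
   yaw 74.63396089143086
shift [0.0728 0.002  0.2372] turn rad 0.00047903877891573615 | other half -3.1411136148108776
```

View pics/w8.png

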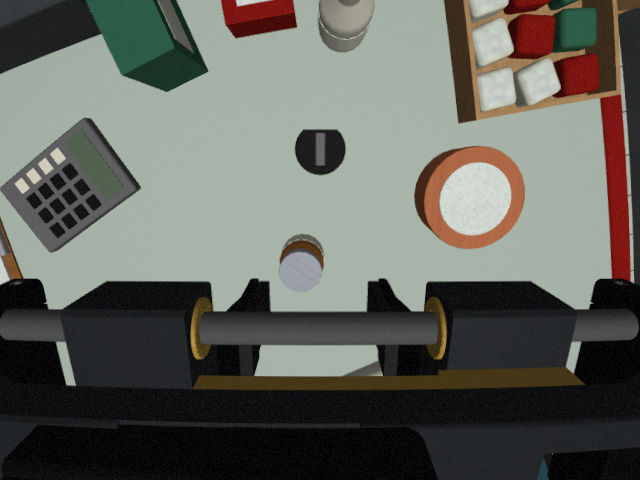

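Cell B is at (320,152) with its flat at the top, along tool +x, which agrees with yaw 74.6. Picking it.

Call:
move_arm(
  steps=[
    [[0.04,0.001,0.03],0],
    [[0.072,0.002,0.08],0],
    [[0.072,0.002,0.13],0],
    [[0.072,0.002,0.18],0],
    [[0.072,0.002,0.21],0],
    [[0.072,0.002,0.228],0],
    [[0.072,0.002,0.237],0],
    [[0.072,0.002,0.237],0],
    [[0.072,0.002,0.237],0],
  ],
)

```text
time_s: 24.5
tool_pos: [0.6095, 0.3213, 0.0462]
tool_rot: [179.9, -0.1, 74.8]
force: [0.2, -0.1, 0.6]
grip_width: 0.048
```

Call:
move_arm(
  steps=[
    [[0,0,0],0],
    [[0,0,0],0],
    [[0,0,0],0],
    [[0,0,0],0],
    [[0,0,0],0],
    [[0,0,0],0],
  ],
  hand=1,
  squeeze=25,
)

```text
time_s: 25.25
tool_pos: [0.6085, 0.321, 0.0445]
tool_rot: [-180.0, 0.0, 74.8]
force: [0.6, 0.1, -0.7]
grip_width: 0.01
```

Run:
```python
from m import *
o=env.get_obs(); print(o['tool_pos'],o['tool_rot'],o['force'],o['grip_width']); go(0.5086,-0.1414,0.2035,191.25,o)
```

```text
[0.6085 0.321  0.0445] [-179.9998    0.0032   74.7607] [ 0.5573  0.1194 -0.6705] 0.009959794149883463
shift [-0.4724  0.0251 -0.159 ] turn rad -2.0331220519810715 | other half 1.1084706016087216
```

Call:
move_arm(
  steps=[
    [[0,0,-0.05],0],
    [[0,0,-0.1],0],
    [[0,0,-0.159],0],
    [[-0.473,0.024,-0.159],-2.033],
    [[-0.473,0.024,-0.159],-2.033],
    [[-0.473,0.024,-0.159],-2.033],
    [[-0.473,0.024,-0.159],-2.033],
    [[-0.473,0.024,-0.159],-2.033],
    [[-0.473,0.024,-0.159],-2.033],
    [[-0.473,0.024,-0.159],-2.033],
    [[-0.473,0.024,-0.159],-2.033],
    [[-0.473,0.024,-0.159],-2.033],
    [[-0.473,0.024,-0.159],-2.033],
    [[-0.473,0.024,-0.159],-2.033],
    [[-0.473,0.024,-0.159],-2.033],
    [[-0.473,0.024,-0.159],-2.033],
    [[-0.473,0.024,-0.159],-2.033],
  ],
)

```text
time_s: 27.38
tool_pos: [0.5073, -0.1416, 0.2035]
tool_rot: [180.0, 0.0, -168.9]
force: [-0.4, 0.5, -1.3]
grip_width: 0.0101
```

Call:
move_arm(
  steps=[
    [[0,0,0.05],0],
    [[0,0,0.08],0],
    [[0,0,0.09],0],
    [[0,0,0.095],0],
    [[0,0,0.098],0],
    [[0,0,0.1],0],
    [[0,0,0.1],0],
  ],
)

```text
time_s: 28.25
tool_pos: [0.5077, -0.1417, 0.104]
tool_rot: [-180.0, 0.1, -168.8]
force: [-0.7, 0.2, -1.9]
grip_width: 0.0099
```

Call:
move_arm(
  steps=[
    [[0,0,0.004],0],
    [[0,0,0.008],0],
    [[0,0,0.01],0],
    [[0,0,0.011],0],
    [[0,0,0.011],0],
  ],
)

```text
time_s: 28.88
tool_pos: [0.5074, -0.1417, 0.0926]
tool_rot: [-180.0, 0.0, -168.8]
force: [-0.4, 0.1, -1.1]
grip_width: 0.0098
```

Call:
move_arm(
  steps=[
    [[0,0,0],0],
    [[0,0,0],0],
    [[0,0,0],0],
    [[0,0,0],0],
    [[0,0,-0.03],0],
    [[0,0,-0.08],0],
    [[0,0,-0.14],0],
    [[-0.046,-0.078,-0.24],2.094],
    [[-0.046,-0.078,-0.24],2.094],
    [[-0.046,-0.078,-0.24],2.094],
    [[-0.046,-0.078,-0.24],2.094],
    [[-0.046,-0.078,-0.24],2.094],
    [[-0.046,-0.078,-0.24],2.094],
    [[-0.046,-0.078,-0.24],2.094],
    [[-0.046,-0.078,-0.24],2.094],
    [[-0.046,-0.078,-0.24],2.094],
    [[-0.046,-0.078,-0.24],2.094],
    [[-0.046,-0.078,-0.24],2.094],
    [[-0.046,-0.078,-0.24],2.094],
    [[-0.046,-0.078,-0.24],2.094],
  ],
  hand=0.1,
)

```text
time_s: 31.38
tool_pos: [0.5677, -0.2091, 0.3325]
tool_rot: [-180.0, 0.0, 71.4]
force: [-1.1, 0.4, 0.0]
grip_width: 0.039
```

Run:
```python
from m import *
o,im,d=look('w9'); P=cloud('wrist',np.ones((480,640),bool),d,o)
knobfit(P,(0.596,-0.125)); fitcell(P,(0.5086,-0.1414),0.048)
Q=P[np.hypot(P[:,0]-.5086,P[:,1]+.1414)<.03]; Q=Q[(Q[:,2]>.094)&(Q[:,2]<.115)]; print('B bar top',np.median(Q[:,2]))
a=np.radians(251.2); c=(.5967+.09*np.cos(a),-.1239+.09*np.sin(a)); fitcell(P,c,0.048)
go(0.5968,-0.1239,0.14,71.2,o)
it,dt=env.read_camera('top'); save('top9.png',it)
for r in env.cut_out('top','cell1'): print(round(r['conf'],2),r['uv'],np.median(cloud('top',r['region'],dt),0))
```

```text
t 31.38 tcp [ 0.5677 -0.2091  0.3325] [-179.9937    0.0048   71.4193] q7 12.559778838192372
knob rect 0.5970202684402466 -0.12424272298812866 [0.0496 0.0118] mean [ 0.597  -0.1237] n 784 z 0.152960773331575 axis 70.94163376859737 rect ang 71.25421142578125
bar centre [ 0.5086 -0.1415] size [0.0342 0.0101] n 311 cap extents along bar -0.0266 0.0203 across [-0.0268  0.0265] top z 0.41826714550222377
   yaw -169.15131017555518
B bar top 0.10097356838142232
bar centre [0. 0.] size [0. 0.] n 0 cap extents along bar nan nan across [nan nan] top z 0.42970283213344046
   yaw nan
shift [0.0901 0.0004 0.1925] turn rad 0.003827804376126037 | other half -3.137764849213667
0.36 [248.0, 169.6] [0.7538 0.2226 0.0511]
0.36 [485.6, 284.1] [ 0.4293 -0.4928  0.0479]
  avg = a.mean(axis, **keepdims_kw)
  ret = um.true_divide(
h.py:45: RuntimeWarning: Degrees of freedom <= 0 for slice
  w,v=np.linalg.eigh(np.cov(T.T)); a=v[:,1]
  c *= np.true_divide(1, fact)
  c *= np.true_divide(1, fact)
```

View pics/top9.png

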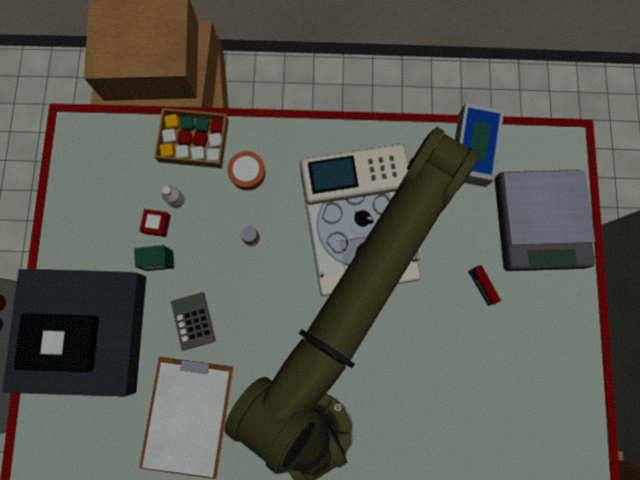

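View pics/w9.png

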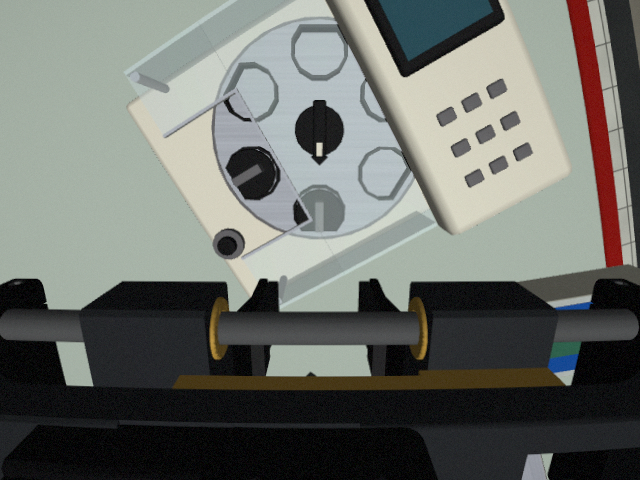

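Both cells are home: B at (252,172), bar top 0.101; A under the cover at (320,212) in the pointer's well. The top view shows no other cell. Next I turn the knob 120° anticlockwise to the head.

Call:
move_arm(
  steps=[
    [[0.06,0,0.04],0],
    [[0.09,0,0.09],0],
    [[0.09,0,0.13],0],
    [[0.09,0,0.16],0],
    [[0.09,0,0.175],0],
    [[0.09,0,0.191],0],
    [[0.09,0,0.191],0],
    [[0.09,0,0.191],0],
  ],
  squeeze=15,
)

```text
time_s: 32.52
tool_pos: [0.5972, -0.1244, 0.1425]
tool_rot: [179.9, -0.0, 71.3]
force: [-0.3, -0.0, 0.4]
grip_width: 0.0391
```

Call:
move_arm(
  steps=[
    [[0,0,0],0],
    [[0,0,0],0],
    [[0,0,0],0],
    [[0,0,0],0],
    [[0,0,0],-0.13],
    [[0,0,0],-0.26],
    [[0,0,0],-0.39],
    [[0,0,0],-0.52],
    [[0,0,0],-0.65],
    [[0,0,0],-0.78],
    [[0,0,0],-0.91],
    [[0,0,0],-1.04],
    [[0,0,0],-1.17],
    [[0,0,0],-1.3],
    [[0,0,0],-1.43],
    [[0,0,0],-1.56],
    [[0,0,0],-1.69],
    [[0,0,0],-1.82],
    [[0,0,0],-1.95],
    [[0,0,0],-2.094],
  ],
  hand=1,
)

```text
time_s: 35.02
tool_pos: [0.5975, -0.1239, 0.1418]
tool_rot: [-180.0, 0.1, -168.5]
force: [2.7, -0.4, -0.9]
grip_width: 0.0118
```

Call:
move_arm(
  steps=[
    [[0,0,0],0],
    [[0,0,0],0],
    [[0,0,0],0],
  ],
)

```text
time_s: 35.4
tool_pos: [0.5974, -0.1239, 0.1417]
tool_rot: [-180.0, 0.1, -168.8]
force: [4.7, -0.3, -2.4]
grip_width: 0.0116
```

Call:
move_arm(
  steps=[
    [[0,0,0],0],
    [[0,0,0],0],
    [[0,0,0],0],
    [[0,0,0],0],
    [[0,0,-0.03],0],
    [[0,0,-0.08],0],
    [[-0.03,0,-0.14],0],
    [[-0.063,0,-0.19],0],
    [[-0.063,0,-0.19],0],
    [[-0.063,0,-0.19],0],
  ],
  hand=0.1,
)

```text
time_s: 36.65
tool_pos: [0.658, -0.112, 0.3308]
tool_rot: [-180.0, -0.1, -168.8]
force: [-0.2, 0.2, -0.5]
grip_width: 0.0389
```

Run:
```python
from m import *
o,im,d=look('w10'); P=cloud('wrist',np.ones((480,640),bool),d,o)
knobfit(P,(0.596,-0.125))
B=P[(abs(P[:,0]-.446)<.02)&(abs(P[:,1]+.213)<.02)&(P[:,2]>.0595)&(P[:,2]<.066)]; print('button',B.mean(0),len(B),np.ptp(B,0),proj('wrist',[B.mean(0)],o))
c=np.append(B.mean(0)[:2],0.1); go(*c,191.2,o)
```

```text
t 36.65 tcp [ 0.658  -0.112   0.3308] [-179.9986   -0.0821 -168.7839] q7 117.23794526241502
knob rect 0.5961858630180359 -0.12315912544727325 [0.0484 0.0112] mean [ 0.5959 -0.1233] n 707 z 0.15305687690054787 axis -168.79731624380042 rect ang 11.038015365600586
button [ 0.4489 -0.2132  0.0619] 216 [0.0147 0.0219 0.0055] [[263.2714   4.9729]]
shift [ 0.2244 -0.0585  0.2311] turn rad 0.00028046453580700794 | other half -3.1413121890539863
```

View pics/w10.png

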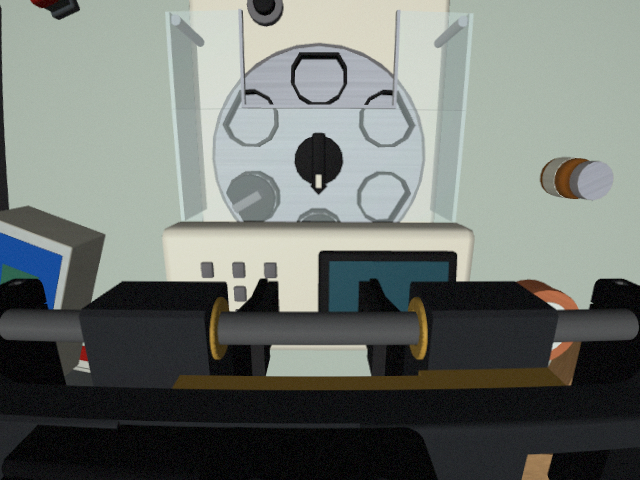

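The pointer (nose at (318,190)) points straight back at the housing, at 11.1°, and A is under the head. The button has to be pressed with closed fingers; I use its earlier full view, (0.445,-0.214), since it is cut off here at (263,5).

Call:
move_arm(
  steps=[
    [[0.06,-0.015,0.03],0],
    [[0.12,-0.03,0.06],0],
    [[0.18,-0.045,0.09],0],
    [[0.228,-0.0585,0.12],0],
    [[0.228,-0.0585,0.17],0],
    [[0.228,-0.0585,0.21],0],
    [[0.228,-0.0585,0.231],0],
    [[0.228,-0.0585,0.245],0],
    [[0.228,-0.0585,0.251],0],
    [[0.228,-0.0585,0.251],0],
    [[0.228,-0.0585,0.251],0],
  ],
  hand=1,
)

```text
time_s: 38.08
tool_pos: [0.4468, -0.2138, 0.0813]
tool_rot: [-180.0, 0.1, -168.8]
force: [-0.1, -0.3, 1.0]
grip_width: 0.0006
```

Call:
move_arm(
  steps=[
    [[0,0,0.005],0],
    [[0,0,0.009],0],
    [[0,0,0.012],0],
    [[0,0,0.014],0],
    [[0,0,0.016],0],
    [[0,0,0.016],0],
    [[0,0,0.016],0],
  ],
)

```text
time_s: 38.95
tool_pos: [0.4462, -0.2135, 0.0647]
tool_rot: [180.0, 0.0, -168.8]
force: [-1.5, 1.3, 4.2]
grip_width: 0.0003
```

Call:
move_arm(
  steps=[
    [[0,0,0.001],0],
    [[0,0,0.002],0],
    [[0,0,0.003],0],
    [[0,0,0.003],0],
    [[0,0,0.003],0],
  ],
)

```text
time_s: 39.58
tool_pos: [0.4464, -0.2135, 0.064]
tool_rot: [179.9, 0.0, -168.8]
force: [-8.4, 4.0, 27.0]
grip_width: 0.0004
```

Bottomed out. Lifting clear and checking.

Call:
move_arm(
  steps=[
    [[0,0,-0.01],0],
    [[0,0,-0.03],0],
    [[0,0,-0.08],0],
    [[-0.06,0,-0.14],0],
    [[-0.12,0,-0.2],0],
    [[-0.16,0,-0.26],0],
    [[-0.16,0,-0.28],0],
    [[-0.16,0,-0.28],0],
    [[-0.16,0,-0.28],0],
    [[-0.16,0,-0.28],0],
  ],
)

```text
time_s: 40.83
tool_pos: [0.6018, -0.1827, 0.3397]
tool_rot: [179.9, -0.1, -168.8]
force: [-0.9, 0.2, 0.2]
grip_width: 0.0007
```

Run:
```python
from m import *
o,im,d=look('w11'); P=cloud('wrist',np.ones((480,640),bool),d,o)
knobfit(P,(0.596,-0.125))
B=P[np.hypot(P[:,0]-.4455,P[:,1]+.2138)<.009]; print('button z',np.median(B[:,2]),len(B))
a=np.radians(71.2+240); c=(.5967+.09*np.cos(a),-.1239+.09*np.sin(a)); Q=P[np.hypot(P[:,0]-c[0],P[:,1]-c[1])<.028]; print('B well depths',np.percentile(Q[:,2],[5,50,95]))
print(o['force'])
im,d=env.read_camera('scene'); save('s11.png',im)
f=np.load('scene0.npz'); 
for n,c in dict(jar=(.556,.21),bottle=(.679,.44),candy=(.596,.491),tin=(.763,.228)).items():
    for dd in (f['d'],d):
        p=cloud('scene',np.ones((480,640),bool),dd); q=p[(np.hypot(p[:,0]-c[0],p[:,1]-c[1])<.07)&(p[:,2]>.035)]; print(n,q.mean(0),len(q))
```

```text
t 40.83 tcp [ 0.6018 -0.1827  0.3397] [ 179.9232   -0.1496 -168.826 ] q7 123.90982613735213
knob rect 0.596190333366394 -0.12391392886638641 [0.0502 0.0115] mean [ 0.5954 -0.1245] n 596 z 0.15284091685333645 axis -168.50581263135058 rect ang 11.012554168701172
button z 0.06215261146261272 208
B well depths [0.1169 0.118  0.1192]
[-0.925   0.1607  0.1955]
jar [0.5607 0.2034 0.0663] 527
jar [0.5605 0.2036 0.0663] 522
bottle [0.6715 0.441  0.0797] 820
bottle [0.6714 0.441  0.0796] 825
candy [0.591  0.4903 0.0463] 1352
candy [0.5911 0.4902 0.0462] 1356
tin [0.76   0.2245 0.0513] 2374
tin [0.76   0.2245 0.0513] 2375
```

View pics/w11.png

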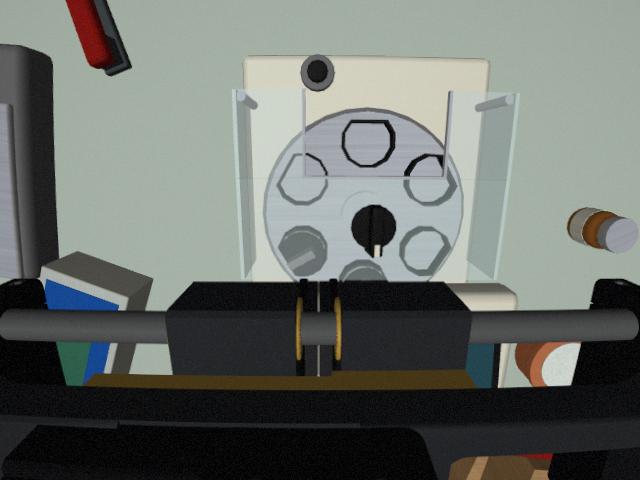

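The button is back up at z 0.062, top (317,71). The pointer is straight back with both cells seated, and the bystanders I measured haven't moved. Handing in.

```bash
python3 -c "
from cell import env
print(env.sign_off())"
```

```text
the job is handed in; nothing more can be done
None
```

The analyser is loaded and started, and the job was handed in at about 41 s on the robot's clock. Only two cells were on the counter; the camera views together showed no third.

**What I did**
- **First well:** the pointer's well was not at the opening at the start, and the carousel sat about 9° off a detent. I turned it about 69° clockwise, checked that it had clicked in, and put the first cell in.
- **Second well:** I clicked the carousel 60° anticlockwise and put the other cell in.
- **Start:** I turned the knob 120° anticlockwise to the reading head, pressed the start button to its stop (27 N on the fingertips), and lifted off.

**Last checks**
- **Cells:** before the last turn, the second cell's top was at 0.101 m, which is its seated height. I took the first cell's seating from the gripper's height on release and its flat direction, not from a height reading of its own.
- **Pointer:** it points straight back at the head, at 11.0–11.5° against the analyser's 11.2°.
- **Button:** its top is back at 0.062 m.
- **Bystanders:** the jar, bottle, candy box and cake tin moved less than 0.5 mm. I did not measure the tea box, calculator or stapler again.

One final check gave nothing: re-measuring the second cell after the last turn read the clear cover (0.118 m) instead. The final picture shows it still in its well, and the first cell is mostly hidden under the head.

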